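# Set up the copybook stand's leg

## Task

Two wooden copybook stands lie face down on the felt with their steel legs folded flat. On the larger stand, swing the leg up and over past upright until it leans fully back against its stop and stays open by itself, then let go of it. Leave the smaller stand's leg folded and do not disturb the ink bowl.

Things in the scene. Friction and masses are not known exactly. Their poses are not given: they have to be found in the camera images.
- copy_stand_hinge (a point): Middle of the leg's hinge line on the LARGER stand (wooden panel 210 x 250 mm, 16 mm thick, lying back up, fixed). 44 mm above the table, 30 mm from the panel's centre towards its -x edge; it stays put as the leg swings. y axis = hinge line, z up, x along the folded leg. Wooden hinge blocks 52 mm above the table flank the leg here; rubber rests stand under its arms, 30 mm short of the bar.
- copy_leg (a joint): Leg of the larger stand: a U of 10 mm steel rod, arms 80 mm apart, closed by a round bar 120 mm from the hinge, parallel to it. Bar middle = hinge + 120 mm (cos q along x, sin q along z). q in rad: 0 folded (bar 23 mm clear of the panel, the U empty), 1.57 upright, 2.0 against its stop, fully open. 190 g, free hinge, no spring: released it falls back flat, past upright onto the stop.
- small_leg (a joint): Leg angle (rad) of the SMALLER stand (panel 150 x 170 mm, same make; leg 80 mm long, 60 mm wide, 8 mm rod): 0 folded flat, 2.0 fully open. It is to stay folded. This stand lies on the other side (left or right) of the robot's middle line, its centre at least 0.47 m from the larger one's.
- ink_bowl: Loose black bowl, 90 mm wide, 35 mm high, 250 g, on the table between the two stands; origin at the centre of its underside. To be left where it is.

How it is judged:
By the outcome, as a careful person would: the job done as asked, in the order asked, and still so for the second after the job is handed in, with the robot touching nothing.
It also fails if it takes over 40 s, if anything falls off the work surface, if the arm or the gripper's body presses on something with over 40 N, if the wrist force passes 120 N, or if a joint passes its speed limit or range.

## Robot

A 7-joint arm with a two-finger parallel gripper is mounted at the origin on the work surface. World frame = base frame: x ahead of the robot, y to its left, z up, the work surface at z = 0. Lengths are in m, angles in rad, forces in N, time in s.
With the tool pointing down it reaches from about 0.425 to 0.925 m from the base axis. Payload 6.8 kg.
Tool frame: the origin (TCP) lies at the very end of the fingers, on their centre line; the grasp point (between the pads) lies 19 mm behind it; z points along the fingers, y is the line along which they close (so a half turn about z gives the same grasp; the last joint's range is limited). The gripper opens to 85 mm and grips with 20 to 120 N. Pads are 22 mm wide; open, the fingers measure 114 mm over their backs; the gripper's body (76 mm by 85 mm) begins 54 mm behind the grasp point. The pads swing forward as they close: fully open they stand 13 mm farther back than shut.
Start: joints at [-1.27, 0.477, 0.022, 1.555, -0.011, 1.109, -0.083], TCP at [0.268, 0.619, 0.231] pointing down, gripper open.
Joint ranges: [-2.96, 2.96], [-0.34, 2.1], [-1.41, 1.46], [0.24, 2.44], [-1.37, 4.51], [0.17, 1.92], [-2.96, 2.96]. Speed limits (rad/s): [2.39, 2.39, 3.14, 3.14, 3.14, 3.14, 3.14].

## Interface

Orientations are given as a unit quaternion [w, x, y, z].
In Python, from station import bot gives the robot as it stands.
- The arm moves only by the tool step_hand, called after ">>>" by a JSON object that holds its "op" and its "data", one argument or row to a line. Schema: {"type":"object","properties":{"rows":{"type":"array","items":{"type":"array","items":{"type":"number"},"minItems":5,"maxItems":5},"minItems":1,"maxItems":20},"clamp_n":{"type":"number"},"only":{"type":"string"},"quiet":{"type":"boolean"},"lines":{"type":"string"}},"required":["rows"],"additionalProperties":false}. rows is a list of rows, 1 to 20 of them, each of 5 numbers: dx, dy, dz in shares of the most that a row can go, 1 being 50 mm, then a turn about the tool's z in a scale on which 1.0 is 2 pi rad, then the opening from 0.0 (shut) to 1.0 (fully open); each row shifts and turns the commanded pose from where the row before left it, along the tool's axes as they then stand; what a row does not reach is not made up. A row lasts 1/10 s, in which the tool goes at most 0.05 m and 0.15 rad, less where a joint would pass 70% of its speed; a pose out of reach is approached as far as the arm can. The fingers move at their own pace and stop on an object; clamp_n is the grip in N (left out, the last holds). Time passes only in rows, so rows that do not move let the fingers close. The tool returns the time, the measured TCP pose, the force, the opening and the grip force at its end. only (a regular expression) keeps the lines of the reply that match it, lines (a string "A,B") keeps lines A to B, and quiet returns only ok. No shift or turn number may pass 1 either way. Input that does not fit is refused with a message, and nothing moves.
- bot.get_obs(): the state, without advancing time (a new reading comes with each control period).
- bot.read_camera(name): name is "scene" or "top"; returns the picture (420x560x3 uint8, blue, green, red); there is no depth.
- bot.camera_info(name): a dict with "vertical_fov" (degrees; the focal length in pixels is half the picture's height over the tangent of half this angle, whatever the lens; pixels are square), "cx", "cy" (the principal point, pixels), "view" (4x4, takes a point from world to camera coordinates). Camera axes: x right, y up, looking along -z (the intrinsics and any distortion apply to the point x, -y, -z); pixel columns grow to the right and rows downward; lengths in m; the calibration is good to about 2 mm. A picture is of the moment at which its call begins. camera_info takes no time and is no camera call.
- bot.hand_in(): hands the job in; it is judged then, once.
The state is a dict: "t": time; "q": joint angles; "joint_vel": joint speeds; "joint_torque": joint torques, N m; "eef_pos": TCP position; "tool_rot": TCP orientation; "contact_force": force on the tool from outside, world axes, zero at the start; "torque": the same for the moment, N m; "gripper_width": opening from 0.0 (shut) to 1.0 (fully open); "grasp_force": force on a finger pad.
Only numpy, scipy, OpenCV 4.12 (cv2) and the standard library are available. Lean on these libraries where they do the work, as an engineer would, in place of code of your own. Each camera call takes 0.05 s, during which the arm holds its last target. There are 200 camera calls.

## Working session

There is one attempt and no reset: what is moved stays moved. The work goes in short steps, Python scripts to look and compute and a tool call to move; the robot and the scene stay as the last step left them, time stands still between calls to the robot, and variables do not carry over. Pictures are saved under pics/ and viewed, at most 10 in all, crops included, and the job is handed in when it is done.

```bash
ls; mkdir -p pics
```

Run:
```python
from station import bot
import cv2
for n in("scene","top"):
    cv2.imwrite(f"pics/{n}0.png",bot.read_camera(n)); print(n,bot.camera_info(n))
o=bot.get_obs();print(o)
```

```text
pics
station.py
scene {'vertical_fov': 47.558165928169494, 'cx': 285.59122762222125, 'cy': 206.02725942454842, 'view': array([[ 0.89094331,  0.45410595,  0.00279385, -0.49482729],
       [-0.33828829,  0.65958275,  0.67120163,  0.14420191],
       [ 0.30295387, -0.59894773,  0.74126957, -1.0995617 ],
       [ 0.        ,  0.        ,  0.        ,  1.        ]])}
top {'vertical_fov': 46.8160570011701, 'cx': 284.80938990213076, 'cy': 212.76703382042794, 'view': array([[-0.01340298, -0.99973359,  0.01879123, -0.02147634],
       [ 0.9933033 , -0.01115528,  0.11499612, -0.57140538],
       [-0.11475586,  0.02020668,  0.99318819, -0.9506957 ],
       [ 0.        ,  0.        ,  0.        ,  1.        ]])}
{'t': 0.1, 'q': array([-1.27008089,  0.47772415,  0.02234512,  1.55632169, -0.01153005,
        1.10927739, -0.08314144]), 'joint_vel': array([-0.0005083 ,  0.00077431,  0.0006971 , -0.00315764,  0.00057543,
       -0.00111783,  0.00131763]), 'joint_torque': array([ 4.67367325e-03, -5.97765040e+01,  1.61403548e+00, -2.81952918e+01,
        1.28704630e-02,  5.14413288e-03, -2.43628853e-05]), 'eef_pos': array([0.26812577, 0.61890399, 0.23043151]), 'tool_rot': array([-1.18151368e-04,  2.03005140e-01,  9.79177344e-01, -7.92674506e-04]), 'contact_force': array([-0.12566117, -0.37610735, -0.38948348]), 'torque': array([0.01588557, 0.00881631, 0.01802808]), 'grasp_force': 0.0, 'gripper_width': 0.9975576261215559}
```

View pics/top0.png

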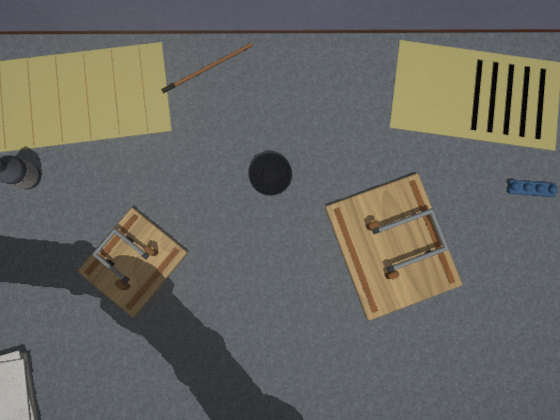

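View pics/scene0.png

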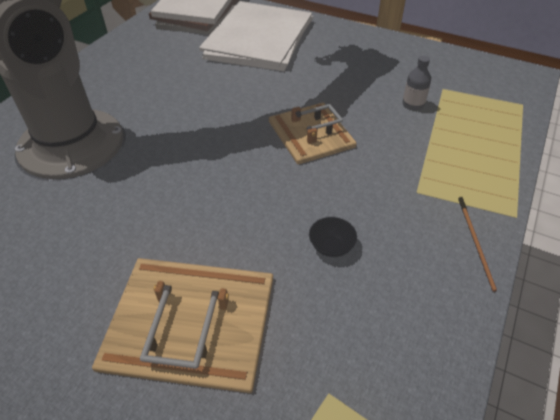

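The larger stand is on the right in the top view: panel corners are near (327,207), (417,174), (461,285) and (371,318). Its hinge blocks are near (373,225) and (392,271), and the bar runs from about (433,211) to (447,250). The small stand is on the left near (133,262), and the bowl is at (270,173). In the scene view the larger bar runs from about (145,359) to (198,364).

Create h.py:
```python
from station import bot
import cv2, numpy as np
def cam(n):
    c=bot.camera_info(n); f=210/np.tan(np.radians(c["vertical_fov"]/2)); V=np.array(c["view"]); return f,c["cx"],c["cy"],V
def ray(n,p):
    f,cx,cy,V=cam(n); d=V[:3,:3].T@np.array([(p[0]-cx)/f,-(p[1]-cy)/f,-1]); return -V[:3,:3].T@V[:3,3],d/np.linalg.norm(d)
def plane(n,p,z):
    o,d=ray(n,p); return o+d*(z-o[2])/d[2]
def proj(n,P):
    f,cx,cy,V=cam(n); c=V[:3,:3]@np.array(P)+V[:3,3]; return np.array([cx-f*c[0]/c[2],cy+f*c[1]/c[2]])
def panel(n,box):
    im=cv2.imread(f"pics/{n}0.png"); x0,y0,x1,y1=box
    hsv=cv2.cvtColor(im,cv2.COLOR_BGR2HSV); m=cv2.inRange(hsv,(3,60,40),(25,255,255))
    k=np.zeros_like(m);k[y0:y1,x0:x1]=m[y0:y1,x0:x1]
    k=cv2.morphologyEx(k,cv2.MORPH_CLOSE,np.ones((15,15)))
    c=max(cv2.findContours(k,0,2)[0],key=cv2.contourArea)
    return cv2.approxPolyDP(cv2.convexHull(c),8,True)[:,0]
```

Run:
```python
from h import *
for n,b in(("top",(310,155,480,335)),("scene",(80,240,290,400))):
    p=panel(n,b); w=np.array([plane(n,q,.016) for q in p])
    print(n,p.tolist(),w.round(4).tolist(),w.mean(0).round(4),np.linalg.norm(np.diff(w,axis=0),axis=1).round(4))
for n,ps in(("top",[(433,211),(446,249)]),("scene",[(146,360),(198,364)])):
    print(n,[plane(n,p,.044).round(4) for p in ps])
t=cv2.imread("pics/top0.png")[160:330,310:480];s=cv2.imread("pics/scene0.png")[250:400,90:280]
r=lambda i,k:cv2.resize(i,None,fx=k,fy=k,interpolation=cv2.INTER_CUBIC)
a,b=r(t,2.2),r(s,2.2);c=np.zeros((max(a.shape[0],b.shape[0]),a.shape[1]+b.shape[1],3),np.uint8);c[:a.shape[0],:a.shape[1]]=a;c[:b.shape[0],a.shape[1]:]=b
cv2.imwrite("pics/crop1.png",c)
```

```text
top [[417, 173], [461, 285], [367, 319], [326, 206]] [[0.6538, -0.3069, 0.016], [0.4205, -0.3868, 0.016], [0.3553, -0.1919, 0.016], [0.5862, -0.1143, 0.016]] [ 0.504 -0.25   0.016] [0.2466 0.2055 0.2436]
scene [[137, 259], [272, 274], [250, 392], [92, 368]] [[0.3548, -0.1981, 0.016], [0.5873, -0.1155, 0.016], [0.6562, -0.3132, 0.016], [0.4241, -0.391, 0.016]] [ 0.5056 -0.2544  0.016 ] [0.2467 0.2094 0.2448]
top [array([ 0.5701, -0.3275,  0.044 ]), array([ 0.4932, -0.3499,  0.044 ])]
scene [array([ 0.5024, -0.3508,  0.044 ]), array([ 0.5743, -0.321 ,  0.044 ])]
```

View pics/crop1.png

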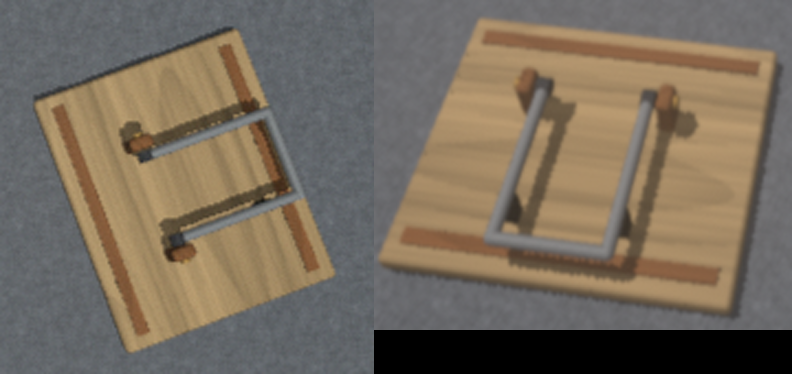

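The bar and panel agree between the two views: bar middle is about (0.535, -0.337), hinge about (0.4955, -0.2235), and the leg direction about -71.1°. I'll travel out and across at height first.

Careful with the scale: shifts go in shares of 50 mm and turns go in shares of 2 pi rad. That gives: -0.043 m is -0.86, -0.023 m is -0.46.

>>> {"op": "step_hand", "data": {
  "rows": [
    [-0.86, -0.46, 0, 0, 1],
    [-0.86, -0.46, 0, 0, 1],
    [-0.86, -0.46, 0, 0, 1],
    [-0.86, -0.46, 0, 0, 1],
    [-0.86, -0.46, 0, 0, 1],
    [-0.86, -0.46, 0, 0, 1],
    [-0.86, -0.46, 0, 0, 1],
    [-0.86, -0.46, 0, 0, 1],
    [-0.86, -0.46, 0, 0, 1],
    [-0.86, -0.46, 0, 0, 1],
    [-0.86, -0.46, 0, 0, 1]
  ],
  "clamp_n": 30
}}

```text
t: 1.2
eef_pos: [0.6025, 0.1975, 0.231]
tool_rot: [-0.0, 0.203, 0.979, -0.0]
contact_force: [0.4, 0.6, -0.3]
gripper_width: 0.996
grasp_force: 0.0
```

>>> {"op": "step_hand", "data": {
  "rows": [
    [-0.28, -0.94, 0, 0, 1],
    [-0.28, -0.94, 0, 0, 1],
    [-0.28, -0.94, 0, 0, 1],
    [-0.28, -0.94, 0, 0, 1],
    [-0.28, -0.94, 0, 0, 1],
    [-0.28, -0.94, 0, 0, 1],
    [-0.28, -0.94, 0, 0, 1],
    [-0.28, -0.94, 0, 0, 1],
    [-0.28, -0.94, 0, 0, 1],
    [-0.28, -0.94, 0, 0, 1],
    [-0.28, -0.94, 0, 0, 1]
  ]
}}

```text
t: 2.3
eef_pos: [0.5369, -0.338, 0.231]
tool_rot: [-0.0, 0.203, 0.979, 0.0]
contact_force: [0.7, 0.5, -0.2]
gripper_width: 0.996
grasp_force: 0.0
```

>>> {"op": "step_hand", "data": {
  "rows": [
    [0, 0, 0, 0.0239, 1],
    [0, 0, 0, 0.0239, 1],
    [0, 0, 0, 0.0239, 1],
    [0, 0, 0, 0.0239, 1],
    [0, 0, 0, 0.0239, 1],
    [0, 0, 0, 0.0239, 1],
    [0, 0, 0, 0.0239, 1],
    [0, 0, 0, 0.0239, 1],
    [0, 0, 0, 0.0239, 1],
    [0, 0, 0, 0.0239, 1],
    [0, 0, 0, 0.0239, 1],
    [0, 0, 0, 0.0239, 1],
    [0, 0, 0, 0.0239, 1],
    [0, 0, 0, 0.0239, 1],
    [0, 0, 0, 0.0239, 0.7],
    [0, 0, 0, 0.0239, 0.7],
    [0, 0, 0, 0, 0.7],
    [0, 0, 0, 0, 0.7]
  ]
}}

```text
t: 4.1
eef_pos: [0.5375, -0.3361, 0.2309]
tool_rot: [-0.0, 0.986, 0.168, -0.0]
contact_force: [-0.1, -0.6, 0.2]
gripper_width: 0.701
grasp_force: 0.0
```

Add to h.py:
```python
from scipy.spatial.transform import Rotation as Ro
U=np.array([.324,-.946,0]); H0=np.array([.4955,-.2235,.044])
def go(q,hinge=H0):
    o=bot.get_obs(); R=Ro.from_quat(np.roll(o["tool_rot"],-1)).as_matrix()
    P=hinge+.12*(np.cos(q)*U+np.array([0,0,np.sin(q)]))-np.array([0,0,.019])
    print("t",o["t"],"tcp",o["eef_pos"].round(4),"yaw_y",np.degrees(np.arctan2(R[1,1],R[0,1])).round(2),"target",P.round(4),"tool delta",(R.T@(P-o["eef_pos"])).round(4),"F",o["contact_force"].round(1),"w",round(o["gripper_width"],3),"g",o["grasp_force"])
```

```bash
python3 -c "
from h import *
go(0)"
```

```text
t 4.1 tcp [ 0.5375 -0.3361  0.2309] yaw_y -70.7 target [ 0.5344 -0.337   0.025 ] tool delta [-3.100e-03 -1.000e-04  2.059e-01] F [-0.1 -0.6  0.2] w 0.701 g 0.0
```

Scaled: 0.04 m is 0.8, 0.03 m is 0.6.

>>> {"op": "step_hand", "data": {
  "rows": [
    [-0.06, 0, 0.8, 0, 0.7],
    [0, 0, 0.8, 0, 0.7],
    [0, 0, 0.8, 0, 0.7],
    [0, 0, 0.6, 0, 0.7],
    [0, 0, 0.4, 0, 0.7],
    [0, 0, 0.4, 0, 0.7],
    [0, 0, 0.28, 0, 0.7],
    [0, 0, 0, 0, 0.7]
  ]
}}

```text
t: 4.9
eef_pos: [0.5338, -0.3365, 0.0256]
tool_rot: [-0.001, 0.986, 0.167, -0.001]
contact_force: [0.1, -0.3, -0.0]
gripper_width: 0.701
grasp_force: 0.0
```

Run:
```python
from h import *
go(0)
c=[cv2.resize(bot.read_camera(n)[a:b,x:y],(390,390)) for n,a,b,x,y in(("top",140,340,300,500),("scene",230,420,60,250))]
cv2.imwrite("pics/g1.png",np.hstack(c))
```

```text
t 4.9 tcp [ 0.5338 -0.3365  0.0256] yaw_y -70.83 target [ 0.5344 -0.337   0.025 ] tool delta [0.0004 0.0007 0.0006] F [ 0.1 -0.3 -0. ] w 0.701 g 0.0
```

View pics/g1.png

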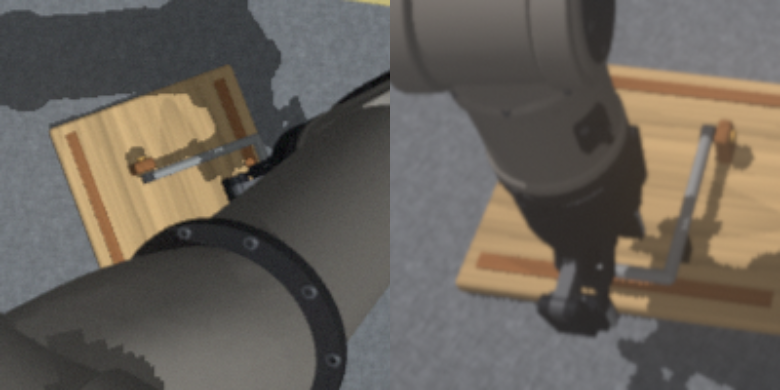

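The fingers straddle the bar: in the scene half (about (585,280)) one finger is on each side of it, with no contact force. Next I close gently.

>>> {"op": "step_hand", "data": {
  "rows": [
    [0, 0, 0, 0, 0],
    [0, 0, 0, 0, 0],
    [0, 0, 0, 0, 0],
    [0, 0, 0, 0, 0],
    [0, 0, 0, 0, 0],
    [0, 0, 0, 0, 0]
  ],
  "clamp_n": 30
}}

```text
t: 5.6
eef_pos: [0.535, -0.3373, 0.0278]
tool_rot: [-0.0, 0.986, 0.166, 0.0]
contact_force: [-1.0, 1.8, 5.6]
gripper_width: 0.1
grasp_force: 29.4
```

```bash
python3 -c "
from h import *
go(0)
p=[np.array([0.12*np.cos(q),-.12*np.sin(q)]) for q in np.arange(0,2.01,.1)]
print(np.diff(p,axis=0).round(4).tolist())"
```

```text
t 5.6 tcp [ 0.535  -0.3373  0.0278] yaw_y -70.92 target [ 0.5344 -0.337   0.025 ] tool delta [-0.0005 -0.0005  0.0028] F [-1.   1.8  5.6] w 0.1 g 29.39096063375473
[[-0.0006, -0.012], [-0.0018, -0.0119], [-0.003, -0.0116], [-0.0041, -0.0113], [-0.0052, -0.0108], [-0.0063, -0.0102], [-0.0073, -0.0095], [-0.0082, -0.0088], [-0.009, -0.0079], [-0.0098, -0.007], [-0.0104, -0.006], [-0.0109, -0.0049], [-0.0114, -0.0038], [-0.0117, -0.0026], [-0.0119, -0.0014], [-0.012, -0.0002], [-0.012, 0.0009], [-0.0118, 0.0021], [-0.0115, 0.0033], [-0.0111, 0.0044]]
```

Scaled: -0.012 m is -0.24, -0.0119 m is -0.238.

>>> {"op": "step_hand", "data": {
  "rows": [
    [0, -0.012, -0.24, 0, 0],
    [0, -0.036, -0.238, 0, 0],
    [0, -0.06, -0.232, 0, 0],
    [0, -0.082, -0.226, 0, 0],
    [0, -0.104, -0.216, 0, 0],
    [0, 0, 0, 0, 0]
  ],
  "clamp_n": 30
}}

```text
t: 6.2
eef_pos: [0.5303, -0.3238, 0.0869]
tool_rot: [0.001, 0.986, 0.166, 0.001]
contact_force: [2.3, -4.1, 1.1]
gripper_width: 0.103
grasp_force: 29.7
```

```bash
python3 -c "
from h import *
go(0.5)"
```

```text
t 6.2 tcp [ 0.5303 -0.3238  0.0869] yaw_y -70.92 target [ 0.5296 -0.3231  0.0825] tool delta [-0.0004 -0.0009  0.0044] F [ 2.3 -4.1  1.1] w 0.103 g 29.683388471603394
```

Scaled: -0.0102 m is -0.204, -0.0098 m is -0.196.

>>> {"op": "step_hand", "data": {
  "rows": [
    [0, -0.126, -0.204, 0, 0],
    [0, -0.146, -0.19, 0, 0],
    [0, -0.164, -0.176, 0, 0],
    [0, -0.18, -0.158, 0, 0],
    [0, -0.196, -0.14, 0, 0],
    [0, 0, 0, 0, 0]
  ],
  "clamp_n": 30
}}

```text
t: 6.8
eef_pos: [0.5178, -0.2881, 0.1312]
tool_rot: [0.003, 0.986, 0.165, 0.002]
contact_force: [2.1, -8.5, 9.3]
gripper_width: 0.099
grasp_force: 29.6
```

Run:
```python
from h import *
go(1.0)
cv2.imwrite("pics/m1.png",bot.read_camera("scene"))
```

```text
t 6.8 tcp [ 0.5178 -0.2881  0.1312] yaw_y -71.0 target [ 0.5165 -0.2848  0.126 ] tool delta [-0.0002 -0.0036  0.0052] F [ 2.1 -8.5  9.3] w 0.099 g 29.642627835273743
```

View pics/m1.png

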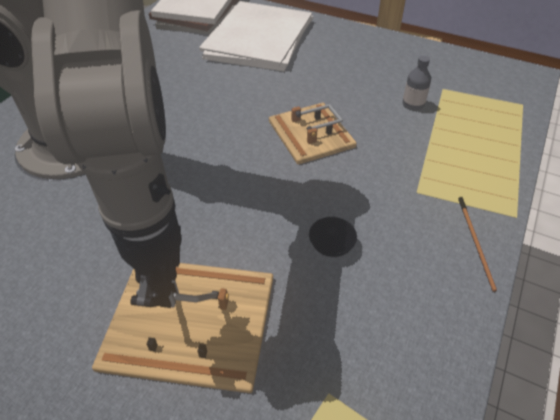

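The leg is coming up in the grip (about (175,297)–(223,297)), and the small stand and bowl are untouched. The force pushes outward, so I'll raise the arc by a few mm.

Scaled: -0.0119 m is -0.238, -0.0117 m is -0.234.

>>> {"op": "step_hand", "data": {
  "rows": [
    [0, -0.18, -0.16, 0, 0],
    [0, -0.21, -0.14, 0, 0],
    [0, -0.228, -0.096, 0, 0],
    [0, -0.234, -0.052, 0, 0],
    [0, -0.238, -0.028, 0, 0],
    [0, 0, 0, 0, 0]
  ],
  "clamp_n": 30
}}

```text
t: 7.45
eef_pos: [0.4982, -0.2321, 0.1526]
tool_rot: [-0.001, 0.986, 0.166, -0.0]
contact_force: [-0.1, -1.5, 6.9]
gripper_width: 0.106
grasp_force: 30.7
```

```bash
python3 -c "
from h import *
go(1.5)"
```

```text
t 7.45 tcp [ 0.4982 -0.2321  0.1526] yaw_y -70.86 target [ 0.4983 -0.2315  0.1447] tool delta [ 0.0002 -0.0005  0.0079] F [-0.1 -1.5  6.9] w 0.106 g 30.696462392807007
```

Scaled: -0.012 m is -0.24, -0.0118 m is -0.236.

>>> {"op": "step_hand", "data": {
  "rows": [
    [0, -0.24, -0.02, 0, 0],
    [0, -0.24, 0.01, 0, 0],
    [0, -0.236, 0.036, 0, 0],
    [0, -0.23, 0.06, 0, 0],
    [0, -0.222, 0.08, 0, 0],
    [0, 0, 0, 0, 0]
  ],
  "clamp_n": 30
}}

```text
t: 8.05
eef_pos: [0.4789, -0.177, 0.1432]
tool_rot: [-0.0, 0.986, 0.166, -0.001]
contact_force: [0.3, -0.3, 0.2]
gripper_width: 0.105
grasp_force: 29.7
```

Run:
```python
from h import *
go(2.0)
cv2.imwrite("pics/m2.png",bot.read_camera("scene"))
```

```text
t 8.05 tcp [ 0.4789 -0.177   0.1432] yaw_y -70.87 target [ 0.4793 -0.1763  0.1341] tool delta [ 0.0006 -0.0005  0.0091] F [ 0.3 -0.3  0.2] w 0.105 g 29.682730436325073
```

View pics/m2.png

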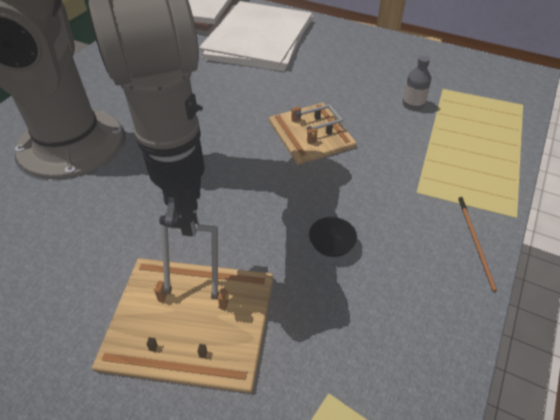

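The leg is past upright and leaning back; the bar is at about (205,226). I'll push gently for the stop.

Scaled: -0.003 m is -0.06, -0.002 m is -0.04.

>>> {"op": "step_hand", "data": {
  "rows": [
    [0, -0.06, 0.03, 0, 0],
    [0, -0.04, 0.02, 0, 0],
    [0, 0, 0, 0, 0]
  ]
}}

```text
t: 8.4
eef_pos: [0.479, -0.1768, 0.1429]
tool_rot: [0.002, 0.986, 0.165, 0.001]
contact_force: [-1.4, -6.3, 15.3]
gripper_width: 0.104
grasp_force: 31.1
```

It's against the stop: the 5 mm push gave no motion and the force rose. I'll ease off, open and withdraw upwards.

Scaled: -0.04 m is -0.8, -0.03 m is -0.6.

>>> {"op": "step_hand", "data": {
  "rows": [
    [0, 0.08, -0.04, 0, 0],
    [0, 0, 0, 0, 0.1],
    [0, 0, 0, 0, 0.3],
    [0, 0, 0, 0, 0.6],
    [0, 0, 0, 0, 0.6],
    [0, 0, 0, 0, 0.6],
    [0, 0, -0.2, 0, 0.6],
    [0, 0, -0.4, 0, 0.6],
    [0, 0, -0.6, 0, 0.6],
    [0, 0, -0.8, 0, 0.6],
    [0, 0, -0.8, 0, 0.6],
    [0, 0, 0, 0, 0.6],
    [0, 0, 0, 0, 0.6]
  ]
}}

```text
t: 9.7
eef_pos: [0.4798, -0.1774, 0.2842]
tool_rot: [-0.0, 0.986, 0.166, 0.001]
contact_force: [-0.1, 0.7, -1.3]
gripper_width: 0.602
grasp_force: 0.0
```

Run:
```python
from h import *
go(2.0)
cv2.imwrite("pics/m3.png",bot.read_camera("scene"))
for q in (0,1.8,2.0): print(q,[proj("scene",H0+s*.04*np.array([.946,.324,0])+.12*(np.cos(q)*U+np.array([0,0,np.sin(q)]))).round(0) for s in(-1,1)])
```

```text
t 9.7 tcp [ 0.4798 -0.1774  0.2842] yaw_y -70.9 target [ 0.4793 -0.1763  0.1341] tool delta [-0.0005 -0.0012  0.1501] F [-0.1  0.7 -1.3] w 0.602 g 0.0
0 [array([143., 358.]), array([196., 365.])]
1.8 [array([159., 232.]), array([211., 238.])]
2.0 [array([165., 224.]), array([215., 229.])]
```

View pics/m3.png

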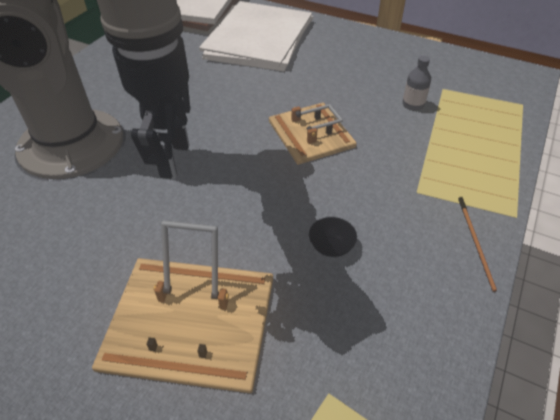

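The bar is at (165,225)–(215,229), which matches the projection for q = 2.0. The gripper is well clear, the small leg is still folded, and the bowl is still at (333,237).

```bash
python3 -c "
from station import bot
print(bot.hand_in())"
```

```text
the job is handed in; nothing more can be done
None
```

The larger stand's leg is open against its stop and released, the smaller stand's leg is still folded, the ink bowl was not moved, and the job is handed in at about 9.8 s.

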